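Tamp the firebrick lumps level in the brazing trough

TASK

In the narrow steel brazing trough two of the firebrick lumps ride up on the others, one in each half, and the floor plate under each half still stands a few millimetres high on its stiff clips. Take the flat-footed tamper off its stand plate, push the raised lumps down with it until each half lies in one level layer, and press each half down firmly (about 17 N, never more than 30 N on a lump) until its floor plate is fully home; do not press the tamper on the trough itself. Then stand the tamper back upright on its stand plate; touch the lumps only with the tamper and leave everything else where it is.

Things in the scene. Friction and masses are not known exactly. Their poses are not given: they have to be found in the camera images.
- tamper_mid (a point): Tamper, 130 mm tall: a steel foot 33 mm (its x) by 60 mm (its y) by 14 mm thick, a 20 mm round steel neck above it, and a wooden handle 26 x 26 mm square from 50 mm to 130 mm above the foot's underside, sides parallel to the foot's. 0.28 to 0.46 kg. This point is on its axis half-way up, 65 mm above the underside of the foot; z is up. It stands upright on the plate at the start.
- plate_top (a point): Stand plate of the tamper, aluminium, 100 mm (its x) by 130 mm (its y) by 6 mm thick, fixed to the bench. This point is the centre of its top face.
- trough_floor (a point): Steel brazing trough, fixed, left or right of the stand plate: outside 240 mm (its y) x 52 mm (its x), inside 42 mm wide, rim 54 mm above the inner bottom, walls 5 mm. A web across its middle, 5 mm thick, top 28 mm above the bottom; each half holds 3 lumps on a floor plate. Point: centre of the inner bottom.
- stop0 (a joint): Sliding end stop in the +y half of the trough: a steel plate 8 mm thick, its top 29.5 mm above the trough's bottom. 0 at the start (82 mm from the trough's middle to its inner face), grows to at most 0.026 m as it is pushed outwards; held by stiff friction (3.5 N), it yields by itself as the raised lump is pressed down.
- stop1 (a joint): The same in the -y half.
- seat0 (a joint): Floor plate under the lumps of the trough's +y half: how far it has been pushed down, 0 at the start. Held by stiff clips: it goes down only under about 12 N on the bed above it and stays down. It is home on a hard stop some 2 to 8 mm down, not alike in the two halves: to be felt.
- seat1 (a joint): The same in the -y half.
- seat0_top (a point): Centre of the top face of the +y half's floor plate (42 x 112 mm, 3 mm thick); 10 mm above the trough's inner bottom at the start.
- seat1_top (a point): The same in the -y half.
- lump0_centre (a point): Firebrick lump, a roughly ten-sided barrel, 36 mm long, across the trough, and 26 to 33 mm thick (not all alike), 60 g; this point is its centre. Starts lying on the floor plate of the trough's +y half, centre about 25 mm above the trough's bottom.
- lump1_centre (a point): Firebrick lump, a roughly ten-sided barrel, 36 mm long, across the trough, and 26 to 33 mm thick (not all alike), 60 g; this point is its centre. Starts lying on the floor plate of the trough's +y half, centre about 25 mm above the trough's bottom.
- lump2_centre (a point): Firebrick lump, a roughly ten-sided barrel, 36 mm long, across the trough, and 26 to 33 mm thick (not all alike), 60 g; this point is its centre. Starts lying on the floor plate of the trough's -y half, centre about 25 mm above the trough's bottom.
- lump3_centre (a point): Firebrick lump, a roughly ten-sided barrel, 36 mm long, across the trough, and 26 to 33 mm thick (not all alike), 60 g; this point is its centre. Starts lying on the floor plate of the trough's -y half, centre about 25 mm above the trough's bottom.
- lump4_centre (a point): Firebrick lump, a roughly ten-sided barrel, 36 mm long, across the trough, and 26 to 33 mm thick (not all alike), 60 g; this point is its centre. Starts riding on top of two lumps (its centre 13 to 21 mm higher than theirs) in the trough's -y half; pressed down with some 6 to 16 N it wedges them apart, pushing the end stop outwards, and sinks between them onto the floor plate.
- lump5_centre (a point): Firebrick lump, a roughly ten-sided barrel, 36 mm long, across the trough, and 26 to 33 mm thick (not all alike), 60 g; this point is its centre. Starts riding on top of two lumps (its centre 13 to 21 mm higher than theirs) in the trough's +y half; pressed down with some 6 to 16 N it wedges them apart, pushing the end stop outwards, and sinks between them onto the floor plate.
- hammer: Bystander: hammer lying on the bench, 200 mm long. Origin under its middle.
- brush: Bystander: brush lying on the bench, 170 mm long. Origin under its middle.
- tin: Bystander: open steel tin, 72 mm across, 75 mm high. Origin at the centre of its underside.
- angle: Bystander: piece of steel angle, 120 mm (its x) x 40 mm x 40 mm high, on the bench between trough and plate. Origin at the centre of its underside.
- magnet: Bystander: flat welding magnet, 65 x 65 x 16 mm. Origin at the centre of its underside.

How it is judged:
By the outcome, as a careful person would: the job done as asked, in the order asked, and still so for the second after the job is handed in, with the robot touching nothing.
It also fails if it takes over 72 s, if anything falls off the work surface, if the arm or the gripper's body presses on something with over 40 N, if the wrist force passes 120 N, or if a joint passes its speed limit or range.

ROBOT

A 6-joint arm with a two-finger parallel gripper is mounted at the origin on the work surface. World frame = base frame: x ahead of the robot, y to its left, z up, the work surface at z = 0. Lengths are in mm, angles in rad, forces in N, time in s.
With the tool pointing down it reaches from about 300 to 775 mm from the base axis. Payload 14.6 kg.
Tool frame: the origin (TCP) lies at the very end of the fingers, on their centre line; the grasp point (between the pads) lies 19 mm behind it; z points along the fingers, y is the line along which they close (so a half turn about z gives the same grasp; the last joint's range is limited). The gripper opens to 94 mm and grips with 3 to 60 N. Pads are 16 mm wide; open, the fingers measure 119 mm over their backs; the gripper's body (75 mm by 177 mm) begins 78 mm behind the grasp point.
Start: joints at [-1.361, 0.3, 1.521, -0, 1.321, -0.067], TCP at [150.297, -529.056, 205.446] pointing down, gripper open.
Joint ranges: [-3.03, 3.03], [-0.79, 2.21], [0.23, 2.52], [-1.04, 4.18], [0, 3.07], [-2.55, 2.55]. Speed limits (rad/s): [2.22, 2.22, 2.57, 3.14, 3.14, 3.14].

INTERFACE

Orientations are given as [roll, pitch, yaw] about the fixed x, y, z axes, in that order (R = Rz(yaw) Ry(pitch) Rx(roll)).
In Python, from cell import manip gives the robot as it stands.
- The arm moves only by the tool servo_tool, never from a script. Its argument "motion" is a list that holds one entry, the list of rows, each a list of 7 numbers: the shift along the world's x, y, z as a fraction of full scale, then the turn, a rotation vector about the world's x, y, z as a fraction of full scale, then the closure, from 0 (fully open) to 1 (shut). In form: [[[x, y, z, rx, ry, rz, gripper], ...]]. A call has 1 to 10 rows; each row is the pose to reach, as a shift and turn from the pose commanded when the call began, turning the shorter way round; what a row does not reach only later rows make up. Full scale, the value 1, is 0.5 m for a shift and pi rad for a turn. A row lasts 1/10 s, in which the tool goes at most 50 mm and 8.59 degrees, less where a joint would pass 70% of its speed; a pose out of reach is approached as far as the arm can. A call with a number of a shift or a turn outside -1 to 1 is refused whole. A call with a gripper value outside its range is refused whole. The fingers move at their own pace and stop on an object; "newtons" is the grip in N (left out, the last holds). Time passes only in rows, so rows that repeat a pose let the fingers close. It gives the time, the measured TCP pose, the force, the opening and the grip force at its end, in the units of the state.
- manip.read_state(): the state, without advancing time (a new reading comes with each control period).
- manip.camera(name): name is "scene" or "side" or "wrist"; returns a dict with "frame" (384x512x3 uint8, red, green, blue), "range_z" (384x512 float32, mm along the optical axis (not along the pixel's ray), 0 where there is no reading), "vfov" (degrees; the focal length in pixels is half the picture's height over the tangent of half this angle, whatever the lens; pixels are square), "cx", "cy" (the principal point, pixels), "cam_to_world" (4x4, takes a point from camera to world coordinates). Camera axes: x right, y down, z forward; pixel columns grow to the right and rows downward; lengths in mm; the calibration is good to about 2 mm. A picture is of the moment at which its call begins.
- manip.sign_off(): hands the job in; it is judged then, once.
The state is a dict: "clock": time; "joints": joint angles; "qd": joint speeds; "effort": joint torques, N m; "eef_pos": TCP position; "eef_rot": TCP orientation; "wrist_force": force on the tool from outside, world axes, zero at the start; "moment": the same for the moment, N m; "finger_gap": finger opening in mm; "finger_force": force on a finger pad.
Only numpy, scipy, OpenCV 4.12 (cv2) and the standard library are available. Lean on these libraries where they do the work, as an engineer would, in place of code of your own. Each camera call takes 0.05 s, during which the arm holds its last target. There are 200 camera calls.

## Working session

There is one attempt and no reset: what is moved stays moved. The work goes in short steps, Python scripts to look and compute and a tool call to move; the robot and the scene stay as the last step left them, time stands still between calls to the robot, and variables do not carry over. Pictures are saved under pics/ and viewed, at most 10 in all, crops included, and the job is handed in when it is done.

Besides the shell and the picture viewer there is one more tool, called after ">>>" as name(argument=value, ...) on one line, values as JSON. servo_tool: Moves the arm, as the interface text tells. Its arguments: {"type":"object","properties":{"motion":{"type":"array"},"newtons":{"type":"number"}},"required":["motion"]}

```bash
mkdir -p pics; cat > h.py <<'E'
from cell import manip
import numpy as np, cv2
def cloud(c):
    h,w=c["range_z"].shape; f=h/2/np.tan(np.radians(c["vfov"])/2)
    u,v=np.meshgrid(np.arange(w),np.arange(h)); z=c["range_z"]
    P=np.stack([(u-c["cx"])*z/f,(v-c["cy"])*z/f,z,np.ones_like(z)],-1)@np.array(c["cam_to_world"]).T
    P=P[...,:3]; P[z<=0]=np.nan
    return P
def save(c,n,s=1): cv2.imwrite("pics/"+n,cv2.resize(c["frame"][...,::-1],None,fx=s,fy=s))
E
python3 - <<'E'
from h import *
a=[]
for n in("scene","side"):
    c=manip.camera(n); np.savez(n+".npz",P=cloud(c),F=c["frame"]); a.append(c["frame"]); print(n,np.array(c["cam_to_world"]).round(2).tolist(),c["vfov"])
im=np.vstack(a)
cv2.imwrite("pics/a.png",im[:384,:,::-1]); cv2.imwrite("pics/b.png",im[384:,:,::-1])
print(manip.read_state())
E
```

```text
scene [[-0.52, 0.53, -0.67, 1227.53], [0.85, 0.34, -0.39, 336.89], [0.02, -0.78, -0.63, 624.67], [0.0, 0.0, 0.0, 1.0]] 57.13706854598858
side [[-0.98, -0.11, 0.14, 505.6], [-0.17, 0.5, -0.85, 833.79], [0.02, -0.86, -0.51, 601.72], [0.0, 0.0, 0.0, 1.0]] 43.613333650002396
{'clock': 0.1, 'joints': array([-1.36058484e+00,  3.00404014e-01,  1.52150872e+00, -9.98866216e-07,
        1.32071151e+00, -6.65731263e-02]), 'qd': array([-6.52690024e-04, -3.97726788e-03, -3.41556568e-03, -6.83835483e-05,
        5.74910576e-04, -5.74019410e-04]), 'effort': array([ 1.88361249e-03, -5.32642615e+01, -3.53279936e+01,  7.09860865e-02,
        2.34930374e-02, -5.85734460e-05]), 'eef_pos': array([ 150.2572774 , -528.83319912,  204.95374328]), 'eef_rot': array([-3.14056329e+00, -6.76597765e-05,  2.76784825e-01]), 'wrist_force': array([-0.06138411, -0.09310721, -0.16622362]), 'moment': array([-0.04723854,  0.03840483,  0.02690988]), 'finger_force': 0.0, 'finger_gap': 93.87510490229347}
```

View pics/a.png

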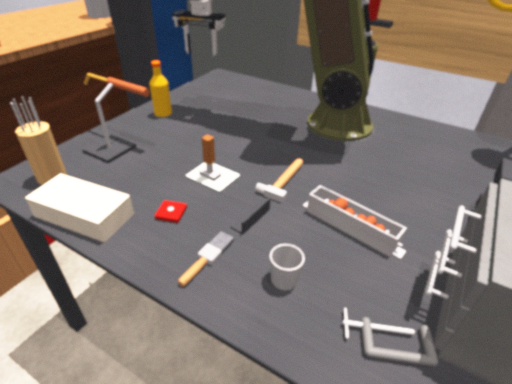

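View pics/b.png

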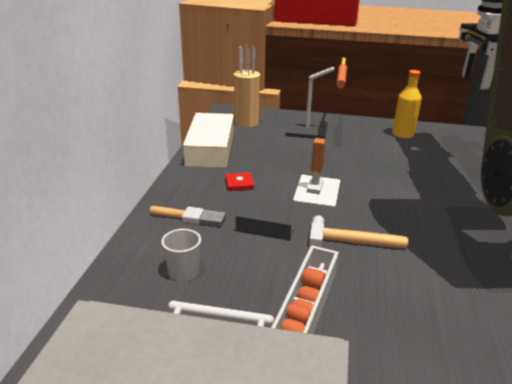

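The scene view shows the tamper at (208,158) on its white plate (212,176), with the trough at (353,220) holding orange lumps. The side view has the tamper at (318,165) and the trough at (308,290). Next I'll measure them.

```bash
python3 - <<'E'
from h import *
for n,th,tr,tp in(("scene",(195,225,130,182),(295,410,180,262),(180,245,158,195)),("side",(305,332,135,195),(265,345,245,345),(292,345,172,208))):
    d=np.load(n+".npz");P=d["P"];F=d["F"].astype(int)
    def box(b): return P[b[2]:b[3],b[0]:b[1]].reshape(-1,3),F[b[2]:b[3],b[0]:b[1]].reshape(-1,3)
    p,f=box(th); m=(p[:,2]>60)&(p[:,2]<150)&(f[:,0]>f[:,2]+25); q=p[m]
    print(n,"handle",len(q),q.min(0).round(),q.max(0).round(),np.median(q,0).round(1)); 
    t=q[q[:,2]>130]; print(" top",len(t),t.mean(0).round(1) if len(t) else'', cv2.minAreaRect(t[:,:2].astype(np.float32)) if len(t)>3 else '')
    p,f=box(tp); m=(p[:,2]>2)&(p[:,2]<11)&(f.min(1)>130); q=p[m]
    print(" plate",len(q),np.median(q[:,2]),cv2.minAreaRect(q[:,:2].astype(np.float32)))
    m=(p[:,2]>13)&(p[:,2]<27); q=p[m]; print(" foot",len(q),cv2.minAreaRect(q[:,:2].astype(np.float32)))
    p,f=box(tr); red=(f[:,0]>f[:,2]+50)&(f[:,0]>120)
    q=p[~red&(p[:,2]>50)&(p[:,2]<75)]; print(" rim",len(q),np.median(q[:,2]),cv2.minAreaRect(q[:,:2].astype(np.float32)))
    b=tr; msk=red.reshape(b[3]-b[2],-1).astype(np.uint8)
    k,l,s,c=cv2.connectedComponentsWithStats(msk)
    for i in range(1,k):
        if s[i,4]>20:
            q=p[(l==i).ravel()]; print("  lump",c[i].round()+[b[0],b[2]],s[i,4],np.nanmedian(q,0).round(),np.nanmax(q[:,2]).round(1))
E
```

```text
scene handle 303 [ 535. -222.   60.] [ 563. -194.  135.] [ 557.2 -200.3  103.6]
 top 52 [ 549.3 -207.9  132.7] ((547.743896484375, -208.6046905517578), (25.46110725402832, 26.510967254638672), 88.59605407714844)
 plate 617 3.928161163272648 ((541.57275390625, -204.11880493164062), (131.67477416992188, 102.68669891357422), 87.0150146484375)
 foot 134 ((549.1613159179688, -209.1404571533203), (61.79523468017578, 38.808250427246094), 84.838134765625)
 rim 802 55.89924974635073 ((630.7307739257812, 205.43724060058594), (240.9584503173828, 261.38909912109375), 79.65279388427734)
  lump [342. 204.] 216 [517. 190.  54.] 65.0
  lump [371. 221.] 190 [530. 269.  42.] 55.2
side handle 377 [ 530. -219.   60.] [ 558. -192.  137.] [ 543.4 -197.5  103.4]
 top 66 [ 543.3 -204.9  134. ] ((543.72314453125, -206.611572265625), (26.306589126586914, 24.76073455810547), 82.24378967285156)
 plate 872 4.954592283638021 ((537.0879516601562, -203.9212646484375), (134.31304931640625, 100.03266906738281), 87.22988891601562)
 foot 156 ((543.4238891601562, -206.79519653320312), (64.53241729736328, 32.85673904418945), 84.1956787109375)
 rim 833 57.675673566066735 ((524.077392578125, 214.83941650390625), (224.88290405273438, 52.675636291503906), 79.40895080566406)
  lump [313. 276.] 326 [517. 191.  60.] 67.6
  lump [300. 309.] 986 [532. 267.  42.] 207.5
```

>>> servo_tool(motion=[[[0.79, 0.644, 0.1, 0, 0, -0.117, 0], [0.79, 0.644, 0.1, 0, 0, -0.117, 0], [0.79, 0.644, 0.1, 0, 0, -0.117, 0], [0.79, 0.644, 0.1, 0, 0, -0.117, 0], [0.79, 0.644, 0.1, 0, 0, -0.117, 0], [0.79, 0.644, 0.1, 0, 0, -0.117, 0], [0.79, 0.644, 0.1, 0, 0, -0.117, 0], [0.79, 0.644, 0.1, 0, 0, -0.117, 0], [0.79, 0.644, 0.1, 0, 0, -0.117, 0], [0.79, 0.644, 0.1, 0, 0, -0.117, 0]]])

```text
clock: 1.1
eef_pos: [532.0, -217.3, 253.6]
eef_rot: [-3.142, 0.0, -0.091]
wrist_force: [0.7, -0.8, 0.2]
finger_gap: 94.0
finger_force: 0.0
```

>>> servo_tool(motion=[[[0, 0, 0, 0, 0, 0, 0], [0, 0, 0, 0, 0, 0, 0], [0, 0, 0, 0, 0, 0, 0], [0, 0, 0, 0, 0, 0, 0]]])

```text
clock: 1.5
eef_pos: [529.9, -220.0, 253.6]
eef_rot: [3.142, 0.0, -0.092]
wrist_force: [0.4, -0.2, -0.4]
finger_gap: 94.2
finger_force: 0.0
```

```bash
python3 - <<'E'
from h import *
c=manip.camera("wrist"); save(c,"w1.png"); P=cloud(c); np.savez("w1.npz",P=P,F=c["frame"])
print(np.array(c["cam_to_world"]).round(2).tolist())
F=c["frame"].astype(int)
near=(abs(P[...,0]-545)<90)&(abs(P[...,1]+207)<90)
for a,z0,z1 in(("top",128,145),("foot",15,28),("plate",2,11)):
    m=near&(P[...,2]>z0)&(P[...,2]<z1)
    if a=="plate": m&=F.min(-1)>130
    q=P[m]; print(a,len(q),q.mean(0) if len(q) else '',cv2.minAreaRect(q[:,:2].astype(np.float32)) if len(q) else '')
E
```

```text
[[-0.09, -0.97, -0.23, 596.09], [-1.0, 0.09, 0.02, -225.76], [-0.0, 0.23, -0.97, 432.94], [0.0, 0.0, 0.0, 1.0]]
top 876 [ 546.17668683 -208.49181639  135.63733173] ((545.654541015625, -208.25045776367188), (25.792766571044922, 26.168867111206055), 84.67084503173828)
foot 803 [ 549.12371473 -211.38230733   20.040034  ] ((545.462646484375, -208.1399383544922), (60.13347625732422, 33.067543029785156), 84.80712890625)
plate 6406 [ 541.46514255 -201.9870234     6.10046202] ((550.0181274414062, -194.36277770996094), (186.10601806640625, 141.7812957763672), 73.34994506835938)
```

View pics/w1.png

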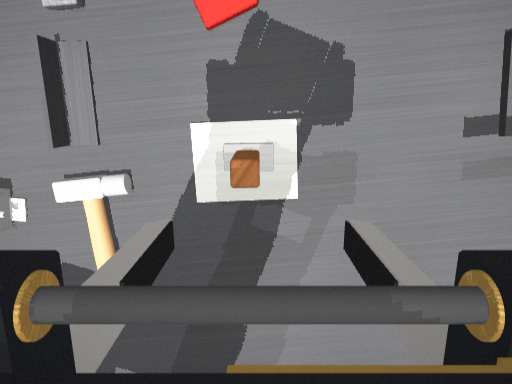

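The wrist view shows the handle top at (245,168) and the foot at (248,156), both square with the gripper. I'll go down and grip.

>>> servo_tool(motion=[[[0.0314, 0.0236, 0, 0, 0, 0, 0], [0.0314, 0.0236, 0, 0, 0, 0, 0], [0.0314, 0.0236, -0.1, 0, 0, 0, 0], [0.0314, 0.0236, -0.2, 0, 0, 0, 0], [0.0314, 0.0236, -0.3, 0, 0, 0, 0], [0.0314, 0.0236, -0.345, 0, 0, 0, 0], [0.0314, 0.0236, -0.345, 0, 0, 0, 0], [0.0314, 0.0236, -0.345, 0, 0, 0, 0.5], [0.0314, 0.0236, -0.345, 0, 0, 0, 1], [0.0314, 0.0236, -0.345, 0, 0, 0, 1]]], newtons=50)

```text
clock: 2.55
eef_pos: [547.0, -207.6, 82.9]
eef_rot: [3.141, -0.003, -0.091]
wrist_force: [-0.1, -0.4, -0.3]
finger_gap: 73.3
finger_force: 0.0
```

>>> servo_tool(motion=[[[0, 0, 0, 0, 0, 0, 1], [0, 0, 0, 0, 0, 0, 1], [0, 0, 0, 0, 0, 0, 1], [0, 0, 0, 0, 0, 0, 1], [0, 0, 0, 0, 0, 0, 1]]])

```text
clock: 3.05
eef_pos: [546.4, -207.2, 81.1]
eef_rot: [3.142, 0.0, -0.091]
wrist_force: [0.2, 1.1, 0.2]
finger_gap: 33.1
finger_force: 0.0
```

>>> servo_tool(motion=[[[0, 0, 0, 0, 0, 0, 1], [0, 0, 0, 0, 0, 0, 1], [0, 0, 0, 0, 0, 0, 1]]])

```text
clock: 3.35
eef_pos: [546.2, -207.1, 80.8]
eef_rot: [-3.141, 0.001, -0.091]
wrist_force: [0.4, -0.3, -2.7]
finger_gap: 25.5
finger_force: 50.0
```

>>> servo_tool(motion=[[[0, 0, 0.01, 0, 0, 0, 1], [0, 0, 0.06, 0, 0, 0, 1], [0, 0, 0.16, 0, 0, 0, 1], [0, 0, 0.2, 0, 0, 0, 1], [0, 0, 0.2, 0, 0, 0, 1], [0, 0, 0.2, 0, 0, 0, 1]]])

```text
clock: 3.95
eef_pos: [546.0, -207.0, 180.0]
eef_rot: [-3.141, 0.001, -0.091]
wrist_force: [-0.3, 0.7, -4.3]
finger_gap: 25.7
finger_force: 50.0
```

>>> servo_tool(motion=[[[-0.17, 0.844, 0.14, 0, 0, -0.03, 1], [-0.17, 0.844, 0.14, 0, 0, -0.03, 1], [-0.17, 0.844, 0.14, 0, 0, -0.03, 1], [-0.17, 0.844, 0.14, 0, 0, -0.03, 1], [-0.17, 0.844, 0.14, 0, 0, -0.03, 1], [-0.17, 0.844, 0.14, 0, 0, -0.03, 1], [-0.17, 0.844, 0.14, 0, 0, -0.03, 1], [-0.17, 0.844, 0.14, 0, 0, -0.03, 1], [-0.17, 0.844, 0.14, 0, 0, -0.03, 1], [-0.17, 0.844, 0.14, 0, 0, -0.03, 1]]])

```text
clock: 4.95
eef_pos: [460.0, 218.2, 249.7]
eef_rot: [3.141, 0.002, -0.181]
wrist_force: [0.4, -0.0, -4.9]
finger_gap: 25.8
finger_force: 50.0
```

>>> servo_tool(motion=[[[0, 0, 0, 0, 0, 0, 1], [0, 0, 0, 0, 0, 0, 1], [0, 0, 0, 0, 0, 0, 1], [0, 0, 0, 0, 0, 0, 1]]])

```text
clock: 5.35
eef_pos: [461.6, 214.0, 250.8]
eef_rot: [3.141, 0.0, -0.186]
wrist_force: [-0.1, 0.4, -3.9]
finger_gap: 25.8
finger_force: 50.0
```

```bash
cat >look.py <<'E'
import sys
from h import *
s=manip.read_state(); print(s["eef_pos"],s["eef_rot"],s["wrist_force"])
c=manip.camera("wrist"); save(c,sys.argv[1]+".png"); P=cloud(c); F=c["frame"].astype(int); np.savez(sys.argv[1]+".npz",P=P,F=c["frame"])
near=(abs(P[...,0]-524)<90)&(abs(P[...,1]-217)<150)
red=(F[...,0]>F[...,2]+60)&(F[...,0]>100)
q=P[near&~red&(P[...,2]>52)&(P[...,2]<64)]; r=cv2.minAreaRect(q[:,:2].astype(np.float32)); print("rim",len(q),np.median(q[:,2]),r)
yaw=float(sys.argv[2]); C=np.array(r[0]); R=np.array([[np.cos(yaw),np.sin(yaw)],[-np.sin(yaw),np.cos(yaw)]])
L=(P[...,:2]-C)@R.T
# height profile along trough centre line
for y in range(-116,117,4):
    m=(abs(L[...,0])<8)&(abs(L[...,1]-y)<2.0)
    if m.sum(): print(y,np.median(P[m][:,2]).round(1),int(100*red[m].mean()),end=" | ")
E
python3 look.py w2 -0.185
```

```text
[461.62189496 213.97822195 250.78378818] [ 3.14128125e+00  3.82254327e-04 -1.86378330e-01] [-0.07228225  0.42857624 -3.91932171]
rim 2944 58.91990709373829 ((527.1106567382812, 225.8127899169922), (240.70582580566406, 51.68138885498047), 79.26741790771484)
-116 45.6 0 | -112 24.9 0 | -108 25.6 0 | -104 17.0 0 | -100 25.6 0 | -96 21.3 0 | -92 27.0 0 | -88 34.5 0 | -84 34.4 0 | -80 35.9 67 | -76 41.8 100 | -72 43.3 100 | -68 44.4 100 | -64 44.2 100 | -60 43.0 100 | -56 57.6 100 | -52 62.6 100 | -48 64.1 100 | -44 65.6 100 | -40 65.1 100 | -36 63.7 100 | -32 62.2 100 | -28 57.3 100 | -24 43.0 100 | -20 44.2 100 | -16 44.6 100 | -12 43.3 100 | -8 40.8 100 | -4 35.5 61 | 0 33.4 0 | 4 36.0 76 | 8 41.2 100 | 12 43.2 100 | 16 44.9 100 | 20 44.4 100 | 24 42.8 100 | 28 41.0 100 | 32 50.8 100 | 36 54.7 100 | 40 55.5 100 | 44 55.5 100 | 48 54.3 100 | 52 50.6 100 | 56 41.5 100 | 60 43.1 100 | 64 44.1 100 | 68 44.3 100 | 72 43.3 100 | 76 41.2 100 | 80 35.3 62 | 84 34.7 0 | 88 35.0 0 | 92 27.8 0 | 96 26.9 0 | 100 21.3 0 | 104 21.2 0 | 108 26.0 0 | 112 16.1 0 | 116 47.0 0 |
```

View pics/w2.png

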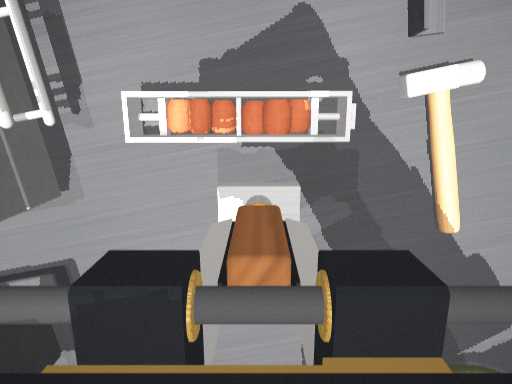

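Trough centred at (238,117) in the picture, −y half on the right; the raised lumps stand at local y ±42 (tops at z 65 and 55). Heights match the sizes given, with the inner bottom at z about 5. I'll do the −y half first.

>>> servo_tool(motion=[[[0.116, -0.061, 0, 0, 0, 0, 1], [0.116, -0.061, 0, 0, 0, 0, 1], [0.116, -0.061, -0.06, 0, 0, 0, 1], [0.116, -0.061, -0.12, 0, 0, 0, 1], [0.116, -0.061, -0.17, 0, 0, 0, 1], [0.116, -0.061, -0.19, 0, 0, 0, 1], [0.116, -0.061, -0.196, 0, 0, 0, 1], [0.116, -0.061, -0.196, 0, 0, 0, 1], [0.116, -0.061, -0.196, 0, 0, 0, 1], [0.116, -0.061, -0.196, 0, 0, 0, 1]]])

```text
clock: 6.4
eef_pos: [519.8, 184.4, 154.2]
eef_rot: [-3.141, -0.002, -0.185]
wrist_force: [0.7, 0.1, -3.2]
finger_gap: 25.7
finger_force: 50.0
```

```bash
python3 - <<'E'
from h import *
s=manip.read_state(); print(s["eef_pos"],s["eef_rot"],s["wrist_force"])
c=manip.camera("wrist"); P=cloud(c)
cs=[manip.camera("scene"),manip.camera("side")]
a=cv2.resize(cs[0]["frame"][160:270,270:420],(450,330)); b=cv2.resize(cs[1]["frame"][200:350,240:360],(264,330))
cv2.imwrite("pics/m1.png",np.hstack([a,b])[...,::-1])
E
```

```text
[519.80466536 184.44897532 154.18270889] [-3.14083824e+00 -1.53135358e-03 -1.84985112e-01] [ 0.67949328  0.10651305 -3.16869893]
```

View pics/m1.png

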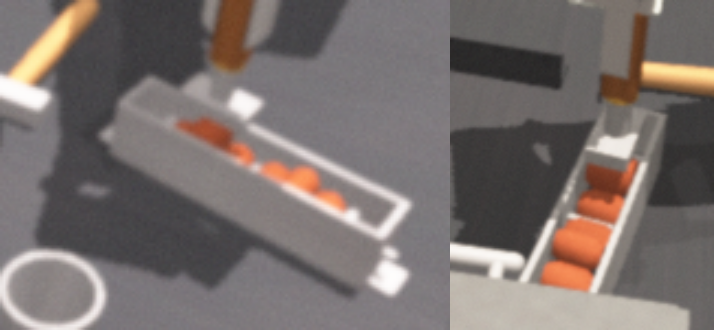

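Side view (right half of the picture): the foot sits between the walls over the raised lump at about (610,150). I'll press down in small steps.

>>> servo_tool(motion=[[[0, 0, -0.01, 0, 0, 0, 1], [0, 0, -0.02, 0, 0, 0, 1], [0, 0, -0.024, 0, 0, 0, 1], [0, 0, -0.027, 0, 0, 0, 1], [0, 0, -0.03, 0, 0, 0, 1]]])

```text
clock: 7.05
eef_pos: [519.9, 184.4, 139.1]
eef_rot: [-3.141, -0.002, -0.185]
wrist_force: [-1.8, -2.0, 9.5]
finger_gap: 26.1
finger_force: 50.0
```

>>> servo_tool(motion=[[[0, 0, -0.002, 0, 0, 0, 1], [0, 0, -0.004, 0, 0, 0, 1]]])

```text
clock: 7.25
eef_pos: [519.9, 184.1, 137.3]
eef_rot: [-3.142, -0.002, -0.185]
wrist_force: [-3.0, -2.6, 8.3]
finger_gap: 25.7
finger_force: 50.0
```

>>> servo_tool(motion=[[[0, 0, -0.002, 0, 0, 0, 1], [0, 0, -0.004, 0, 0, 0, 1]]])

```text
clock: 7.45
eef_pos: [520.0, 184.0, 135.2]
eef_rot: [3.142, -0.002, -0.185]
wrist_force: [-2.0, -2.9, 9.6]
finger_gap: 25.7
finger_force: 50.0
```

>>> servo_tool(motion=[[[0, 0, -0.002, 0, 0, 0, 1], [0, 0, -0.004, 0, 0, 0, 1], [0, 0, -0.006, 0, 0, 0, 1], [0, 0, -0.008, 0, 0, 0, 1]]])

```text
clock: 7.85
eef_pos: [519.6, 184.2, 130.3]
eef_rot: [3.141, -0.001, -0.185]
wrist_force: [-1.4, -2.5, 4.2]
finger_gap: 26.0
finger_force: 50.0
```

>>> servo_tool(motion=[[[0, 0, -0.002, 0, 0, 0, 1], [0, 0, -0.004, 0, 0, 0, 1], [0, 0, -0.006, 0, 0, 0, 1], [0, 0, -0.008, 0, 0, 0, 1]]])

```text
clock: 8.25
eef_pos: [519.2, 184.5, 125.7]
eef_rot: [-3.141, 0.001, -0.185]
wrist_force: [0.4, 0.3, -0.5]
finger_gap: 25.8
finger_force: 50.0
```

>>> servo_tool(motion=[[[0, 0, -0.002, 0, 0, 0, 1], [0, 0, -0.004, 0, 0, 0, 1], [0, 0, -0.006, 0, 0, 0, 1], [0, 0, -0.008, 0, 0, 0, 1]]])

```text
clock: 8.65
eef_pos: [519.3, 184.3, 121.9]
eef_rot: [3.141, 0.0, -0.185]
wrist_force: [-0.2, -0.6, -1.2]
finger_gap: 25.8
finger_force: 50.0
```

>>> servo_tool(motion=[[[0, 0, -0.002, 0, 0, 0, 1], [0, 0, -0.004, 0, 0, 0, 1]]])

```text
clock: 8.85
eef_pos: [519.5, 184.2, 120.4]
eef_rot: [3.141, -0.0, -0.185]
wrist_force: [-2.6, -0.8, 10.1]
finger_gap: 25.7
finger_force: 50.0
```

>>> servo_tool(motion=[[[0, 0, -0.001, 0, 0, 0, 1], [0, 0, -0.002, 0, 0, 0, 1]]])

```text
clock: 9.05
eef_pos: [519.7, 184.3, 120.3]
eef_rot: [-3.141, -0.001, -0.185]
wrist_force: [-4.1, -2.1, 15.4]
finger_gap: 25.9
finger_force: 50.0
```

>>> servo_tool(motion=[[[0, 0, -0.001, 0, 0, 0, 1], [0, 0, -0.002, 0, 0, 0, 1]]])

```text
clock: 9.25
eef_pos: [519.9, 184.3, 120.1]
eef_rot: [-3.141, -0.002, -0.185]
wrist_force: [-7.2, -3.6, 23.5]
finger_gap: 25.7
finger_force: 50.0
```

>>> servo_tool(motion=[[[0, 0, 0.02, 0, 0, 0, 1], [0, 0, 0.1, 0, 0, 0, 1], [0, 0, 0.2, 0, 0, 0, 1], [-0.116, 0.061, 0.24, 0, 0, 0, 1], [-0.116, 0.061, 0.26, 0, 0, 0, 1], [-0.116, 0.061, 0.26, 0, 0, 0, 1], [-0.116, 0.061, 0.26, 0, 0, 0, 1], [-0.116, 0.061, 0.26, 0, 0, 0, 1]]])

```text
clock: 10.05
eef_pos: [461.6, 214.4, 247.2]
eef_rot: [3.141, 0.001, -0.185]
wrist_force: [0.8, -0.0, -4.0]
finger_gap: 25.6
finger_force: 50.0
```

```bash
python3 look.py w3 -0.187
```

```text
[461.61247152 214.4236355  247.19551505] [ 3.14077806e+00  1.20608448e-03 -1.85473220e-01] [ 0.83438352 -0.04840382 -4.00184179]
rim 3050 58.97545870338806 ((527.31787109375, 225.72061157226562), (240.31101989746094, 52.14042282104492), 79.36790466308594)
-116 45.1 0 | -112 25.0 0 | -108 26.1 0 | -104 29.2 0 | -100 34.3 0 | -96 34.2 1 | -92 36.4 100 | -88 40.0 100 | -84 41.8 100 | -80 42.2 100 | -76 42.0 100 | -72 39.6 100 | -68 35.7 100 | -64 31.7 100 | -60 40.6 100 | -56 44.0 100 | -52 44.9 100 | -48 44.8 100 | -44 45.0 100 | -40 42.9 100 | -36 39.0 100 | -32 32.3 100 | -28 38.0 100 | -24 40.6 100 | -20 42.5 100 | -16 42.1 100 | -12 41.4 100 | -8 38.4 100 | -4 34.8 75 | 0 32.9 0 | 4 36.0 76 | 8 41.4 100 | 12 43.3 100 | 16 44.5 100 | 20 44.1 100 | 24 43.1 100 | 28 40.9 100 | 32 50.8 100 | 36 54.3 100 | 40 55.9 100 | 44 55.4 100 | 48 54.3 100 | 52 50.4 100 | 56 41.6 100 | 60 43.1 100 | 64 44.6 100 | 68 44.7 100 | 72 43.4 100 | 76 41.4 100 | 80 35.4 61 | 84 34.7 0 | 88 34.6 0 | 92 27.6 0 | 96 26.8 0 | 100 17.0 0 | 104 25.7 0 | 108 21.4 0 | 112 26.3 0 | 116 44.8 0 |
```

The −y half is level: the outer lump tops dropped 2.1 mm, the middle one is just a thicker lump, and the force then rose stiffly to 27 N. So that seat is home. Next, the +y half.

>>> servo_tool(motion=[[[0.148, 0.107, 0, 0, 0, 0, 1], [0.148, 0.107, 0, 0, 0, 0, 1], [0.148, 0.107, -0.03, 0, 0, 0, 1], [0.148, 0.107, -0.11, 0, 0, 0, 1], [0.148, 0.107, -0.18, 0, 0, 0, 1], [0.148, 0.107, -0.208, 0, 0, 0, 1], [0.148, 0.107, -0.214, 0, 0, 0, 1], [0.148, 0.107, -0.214, 0, 0, 0, 1], [0.148, 0.107, -0.214, 0, 0, 0, 1]]])

```text
clock: 11.0
eef_pos: [536.2, 268.6, 142.9]
eef_rot: [-3.14, -0.002, -0.185]
wrist_force: [0.5, 0.3, -3.3]
finger_gap: 25.9
finger_force: 50.0
```

>>> servo_tool(motion=[[[0, 0, -0.008, 0, 0, 0, 1], [0, 0, -0.012, 0, 0, 0, 1], [0, 0, -0.015, 0, 0, 0, 1], [0, 0, -0.017, 0, 0, 0, 1]]])

```text
clock: 11.4
eef_pos: [535.4, 268.3, 132.6]
eef_rot: [-3.142, -0.0, -0.185]
wrist_force: [-0.7, 0.0, -3.9]
finger_gap: 25.5
finger_force: 50.0
```

>>> servo_tool(motion=[[[0, 0, -0.002, 0, 0, 0, 1], [0, 0, -0.004, 0, 0, 0, 1]]])

```text
clock: 11.6
eef_pos: [535.5, 268.3, 130.7]
eef_rot: [-3.141, -0.0, -0.185]
wrist_force: [-0.1, 0.8, 1.8]
finger_gap: 26.0
finger_force: 50.0
```

>>> servo_tool(motion=[[[0, 0, -0.002, 0, 0, 0, 1], [0, 0, -0.004, 0, 0, 0, 1]]])

```text
clock: 11.8
eef_pos: [535.9, 268.6, 129.5]
eef_rot: [-3.14, -0.001, -0.185]
wrist_force: [-1.2, 0.1, 4.0]
finger_gap: 25.5
finger_force: 50.0
```

>>> servo_tool(motion=[[[0, 0, -0.002, 0, 0, 0, 1], [0, 0, -0.004, 0, 0, 0, 1]]])

```text
clock: 12.0
eef_pos: [535.6, 268.3, 126.9]
eef_rot: [-3.141, -0.001, -0.185]
wrist_force: [0.5, -0.7, 2.3]
finger_gap: 26.0
finger_force: 50.0
```

>>> servo_tool(motion=[[[0, 0, -0.002, 0, 0, 0, 1], [0, 0, -0.004, 0, 0, 0, 1]]])

```text
clock: 12.2
eef_pos: [535.4, 268.2, 124.5]
eef_rot: [3.141, -0.0, -0.185]
wrist_force: [-0.4, -1.3, 2.8]
finger_gap: 25.8
finger_force: 50.0
```

>>> servo_tool(motion=[[[0, 0, -0.002, 0, 0, 0, 1], [0, 0, -0.004, 0, 0, 0, 1]]])

```text
clock: 12.4
eef_pos: [535.4, 268.4, 122.5]
eef_rot: [-3.141, 0.0, -0.185]
wrist_force: [0.5, -0.6, -2.5]
finger_gap: 26.0
finger_force: 50.0
```

>>> servo_tool(motion=[[[0, 0, -0.001, 0, 0, 0, 1], [0, 0, -0.002, 0, 0, 0, 1]]])

```text
clock: 12.6
eef_pos: [535.1, 268.2, 121.0]
eef_rot: [3.141, 0.001, -0.185]
wrist_force: [0.4, -0.3, -2.3]
finger_gap: 26.0
finger_force: 50.0
```

>>> servo_tool(motion=[[[0, 0, -0.002, 0, 0, 0, 1], [0, 0, -0.004, 0, 0, 0, 1]]])

```text
clock: 12.8
eef_pos: [535.3, 268.3, 119.4]
eef_rot: [3.141, 0.0, -0.185]
wrist_force: [-1.3, -0.9, 8.0]
finger_gap: 25.9
finger_force: 50.0
```

>>> servo_tool(motion=[[[0, 0, -0.001, 0, 0, 0, 1], [0, 0, -0.002, 0, 0, 0, 1]]])

```text
clock: 13.0
eef_pos: [535.5, 268.4, 119.4]
eef_rot: [-3.141, -0.0, -0.185]
wrist_force: [-3.5, -1.3, 9.2]
finger_gap: 25.7
finger_force: 50.0
```

>>> servo_tool(motion=[[[0, 0, -0.001, 0, 0, 0, 1], [0, 0, -0.002, 0, 0, 0, 1]]])

```text
clock: 13.2
eef_pos: [535.6, 268.4, 118.7]
eef_rot: [-3.141, -0.001, -0.185]
wrist_force: [-3.3, -2.8, 10.3]
finger_gap: 25.4
finger_force: 50.0
```

>>> servo_tool(motion=[[[0, 0, -0.001, 0, 0, 0, 1], [0, 0, -0.002, 0, 0, 0, 1]]])

```text
clock: 13.4
eef_pos: [535.6, 268.4, 117.8]
eef_rot: [-3.141, -0.001, -0.185]
wrist_force: [-3.7, -1.7, 9.5]
finger_gap: 25.7
finger_force: 50.0
```

>>> servo_tool(motion=[[[0, 0, -0.001, 0, 0, 0, 1], [0, 0, -0.002, 0, 0, 0, 1]]])

```text
clock: 13.6
eef_pos: [535.6, 268.4, 116.8]
eef_rot: [-3.141, -0.001, -0.185]
wrist_force: [-3.5, -3.2, 9.6]
finger_gap: 26.0
finger_force: 50.0
```

>>> servo_tool(motion=[[[0, 0, -0.001, 0, 0, 0, 1], [0, 0, -0.002, 0, 0, 0, 1]]])

```text
clock: 13.8
eef_pos: [535.6, 268.4, 115.8]
eef_rot: [-3.141, -0.001, -0.185]
wrist_force: [-2.4, -1.7, 10.1]
finger_gap: 25.8
finger_force: 50.0
```

>>> servo_tool(motion=[[[0, 0, -0.001, 0, 0, 0, 1], [0, 0, -0.002, 0, 0, 0, 1]]])

```text
clock: 14.0
eef_pos: [535.6, 268.4, 114.8]
eef_rot: [-3.141, -0.001, -0.185]
wrist_force: [-3.4, -2.0, 10.1]
finger_gap: 25.7
finger_force: 50.0
```

>>> servo_tool(motion=[[[0, 0, -0.001, 0, 0, 0, 1], [0, 0, -0.002, 0, 0, 0, 1]]])

```text
clock: 14.2
eef_pos: [535.6, 268.4, 113.8]
eef_rot: [-3.141, -0.001, -0.185]
wrist_force: [-3.6, -2.7, 10.3]
finger_gap: 25.5
finger_force: 50.0
```

>>> servo_tool(motion=[[[0, 0, -0.001, 0, 0, 0, 1], [0, 0, -0.002, 0, 0, 0, 1]]])

```text
clock: 14.4
eef_pos: [535.6, 268.4, 112.8]
eef_rot: [-3.141, -0.001, -0.185]
wrist_force: [-3.6, -2.0, 9.9]
finger_gap: 25.9
finger_force: 50.0
```

>>> servo_tool(motion=[[[0, 0, -0.001, 0, 0, 0, 1], [0, 0, -0.001, 0, 0, 0, 1]]])

```text
clock: 14.6
eef_pos: [535.6, 268.4, 112.2]
eef_rot: [-3.141, -0.001, -0.185]
wrist_force: [-3.5, -1.7, 9.1]
finger_gap: 25.5
finger_force: 50.0
```

>>> servo_tool(motion=[[[0, 0, -0.001, 0, 0, 0, 1], [0, 0, -0.001, 0, 0, 0, 1]]])

```text
clock: 14.8
eef_pos: [535.6, 268.4, 111.7]
eef_rot: [-3.141, -0.001, -0.185]
wrist_force: [-3.7, -1.5, 9.1]
finger_gap: 25.7
finger_force: 50.0
```

>>> servo_tool(motion=[[[0, 0, -0.001, 0, 0, 0, 1], [0, 0, -0.001, 0, 0, 0, 1]]])

```text
clock: 15.0
eef_pos: [535.6, 268.4, 111.3]
eef_rot: [-3.141, -0.001, -0.185]
wrist_force: [-3.6, -1.8, 10.0]
finger_gap: 25.8
finger_force: 50.0
```

>>> servo_tool(motion=[[[0, 0, -0.001, 0, 0, 0, 1], [0, 0, -0.001, 0, 0, 0, 1]]])

```text
clock: 15.2
eef_pos: [535.7, 268.5, 111.3]
eef_rot: [-3.141, -0.001, -0.185]
wrist_force: [-4.2, -2.2, 14.2]
finger_gap: 25.6
finger_force: 50.0
```

>>> servo_tool(motion=[[[0, 0, -0.001, 0, 0, 0, 1], [0, 0, -0.001, 0, 0, 0, 1]]])

```text
clock: 15.4
eef_pos: [535.8, 268.6, 111.3]
eef_rot: [-3.14, -0.002, -0.185]
wrist_force: [-5.6, -2.6, 17.6]
finger_gap: 25.9
finger_force: 50.0
```

>>> servo_tool(motion=[[[0, 0, 0, 0, 0, 0, 1], [0, 0, 0, 0, 0, 0, 1], [0, 0, 0.02, 0, 0, 0, 1], [0, 0, 0.12, 0, 0, 0, 1], [0, 0, 0.22, 0, 0, 0, 1], [-0.148, -0.107, 0.272, 0, 0, 0, 1], [-0.148, -0.107, 0.272, 0, 0, 0, 1], [-0.148, -0.107, 0.272, 0, 0, 0, 1], [-0.148, -0.107, 0.272, 0, 0, 0, 1], [-0.148, -0.107, 0.272, 0, 0, 0, 1]]])

```text
clock: 16.4
eef_pos: [461.9, 215.2, 244.7]
eef_rot: [3.141, 0.0, -0.185]
wrist_force: [0.1, 0.5, -3.3]
finger_gap: 25.7
finger_force: 50.0
```

```bash
python3 look.py w4 -0.187
```

```text
[461.85126543 215.15687492 244.73288191] [ 3.14145344e+00  3.44350144e-04 -1.84935740e-01] [ 0.06513378  0.48315724 -3.34742263]
rim 2873 59.00293312532949 ((527.2117309570312, 225.7075653076172), (240.8491973876953, 50.9010124206543), 79.35611724853516)
-116 45.2 0 | -112 26.4 0 | -108 25.8 0 | -104 29.2 0 | -100 34.7 0 | -96 34.2 0 | -92 36.5 100 | -88 39.9 100 | -84 41.7 100 | -80 42.2 100 | -76 41.6 100 | -72 39.8 100 | -68 35.5 100 | -64 31.5 100 | -60 40.4 100 | -56 43.7 100 | -52 44.9 100 | -48 45.1 100 | -44 44.7 100 | -40 42.5 100 | -36 38.8 100 | -32 31.9 100 | -28 37.9 100 | -24 40.7 100 | -20 42.2 100 | -16 42.1 100 | -12 41.4 100 | -8 38.5 100 | -4 34.3 75 | 0 33.1 0 | 4 30.3 74 | 8 32.9 100 | 12 35.4 100 | 16 35.9 100 | 20 36.1 100 | 24 34.3 100 | 28 32.3 100 | 32 24.3 100 | 36 28.8 100 | 40 31.2 100 | 44 32.4 100 | 48 32.3 100 | 52 30.3 100 | 56 27.0 100 | 60 27.8 86 | 64 33.4 100 | 68 35.4 100 | 72 36.3 100 | 76 35.8 100 | 80 34.7 100 | 84 30.9 100 | 88 33.3 2 | 92 34.5 0 | 96 34.1 0 | 100 28.0 0 | 104 28.1 0 | 108 8.2 0 | 112 26.2 0 | 116 43.3 0 |
```

View pics/w4.png

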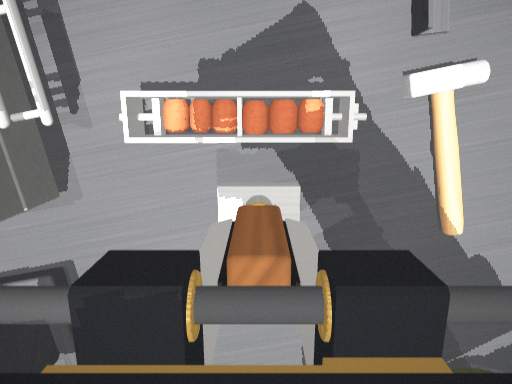

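Both halves lie in one level layer, seen along row 117. +y tops are at 36/32/36 after about 8 mm of seat travel, and −y tops at 42/45/42. Now I'll return the tamper.

>>> servo_tool(motion=[[[0.169, -0.845, -0.06, 0, 0, 0.03, 1], [0.169, -0.845, -0.06, 0, 0, 0.03, 1], [0.169, -0.845, -0.06, 0, 0, 0.03, 1], [0.169, -0.845, -0.06, 0, 0, 0.03, 1], [0.169, -0.845, -0.06, 0, 0, 0.03, 1], [0.169, -0.845, -0.06, 0, 0, 0.03, 1], [0.169, -0.845, -0.06, 0, 0, 0.03, 1], [0.169, -0.845, -0.06, 0, 0, 0.03, 1], [0.169, -0.845, -0.06, 0, 0, 0.03, 1], [0.169, -0.845, -0.06, 0, 0, 0.03, 1]]])

```text
clock: 17.45
eef_pos: [546.2, -211.3, 212.9]
eef_rot: [-3.141, 0.003, -0.094]
wrist_force: [-0.2, -0.2, -3.7]
finger_gap: 26.1
finger_force: 50.0
```

>>> servo_tool(motion=[[[0, 0, 0, 0, 0, 0, 1], [0, 0, 0, 0, 0, 0, 1], [0, 0, 0, 0, 0, 0, 1], [0, 0, 0, 0, 0, 0, 1]]])

```text
clock: 17.85
eef_pos: [546.1, -206.9, 215.3]
eef_rot: [3.142, -0.0, -0.09]
wrist_force: [-0.4, 0.7, -3.6]
finger_gap: 25.9
finger_force: 50.0
```

>>> servo_tool(motion=[[[0, 0, -0.08, 0, 0, 0, 1], [0, 0, -0.16, 0, 0, 0, 1], [0, 0, -0.22, 0, 0, 0, 1], [0, 0, -0.25, 0, 0, 0, 1], [0, 0, -0.26, 0, 0, 0, 1], [0, 0, -0.263, 0, 0, 0, 1], [0, 0, -0.263, 0, 0, 0, 1], [0, 0, -0.263, 0, 0, 0, 1]]])

```text
clock: 18.65
eef_pos: [546.5, -207.9, 85.0]
eef_rot: [3.141, -0.002, -0.091]
wrist_force: [-1.3, 0.5, -3.8]
finger_gap: 25.8
finger_force: 50.0
```

>>> servo_tool(motion=[[[0, 0, -0.002, 0, 0, 0, 1], [0, 0, -0.003, 0, 0, 0, 1], [0, 0, -0.003, 0, 0, 0, 1]]])

```text
clock: 18.95
eef_pos: [545.9, -207.7, 82.2]
eef_rot: [3.142, -0.0, -0.091]
wrist_force: [-0.8, 0.8, -3.8]
finger_gap: 26.2
finger_force: 50.0
```

>>> servo_tool(motion=[[[0, 0, -0.001, 0, 0, 0, 1], [0, 0, -0.002, 0, 0, 0, 1]]])

```text
clock: 19.15
eef_pos: [545.9, -207.7, 81.1]
eef_rot: [3.142, -0.0, -0.091]
wrist_force: [0.7, 0.5, -3.1]
finger_gap: 25.6
finger_force: 50.0
```

>>> servo_tool(motion=[[[0, 0, -0.001, 0, 0, 0, 1], [0, 0, -0.001, 0, 0, 0, 1]]])

```text
clock: 19.35
eef_pos: [545.9, -207.7, 80.8]
eef_rot: [3.142, -0.0, -0.091]
wrist_force: [-0.9, 1.7, 0.2]
finger_gap: 25.6
finger_force: 50.0
```

>>> servo_tool(motion=[[[0, 0, -0.001, 0, 0, 0, 1], [0, 0, -0.001, 0, 0, 0, 1]]])

```text
clock: 19.55
eef_pos: [546.0, -207.7, 80.8]
eef_rot: [3.141, -0.0, -0.091]
wrist_force: [-2.8, 1.9, 5.7]
finger_gap: 25.9
finger_force: 50.0
```

>>> servo_tool(motion=[[[0, 0, 0.0015, 0, 0, 0, 0.6], [0, 0, 0.0015, 0, 0, 0, 0.4], [0, 0, 0.0015, 0, 0, 0, 0], [0, 0, 0.0015, 0, 0, 0, 0], [0, 0, 0.0015, 0, 0, 0, 0], [0, 0, 0.0015, 0, 0, 0, 0], [0, 0, 0.0015, 0, 0, 0, 0]]])

```text
clock: 20.25
eef_pos: [545.9, -207.7, 80.8]
eef_rot: [-3.142, 0.0, -0.091]
wrist_force: [0.0, 0.3, -0.2]
finger_gap: 77.9
finger_force: 0.0
```

>>> servo_tool(motion=[[[0, 0, 0.04, 0, 0, 0, 0], [0, 0, 0.12, 0, 0, 0, 0], [0, 0, 0.2, 0, 0, 0, 0], [0, 0, 0.3, 0, 0, 0, 0], [-0.03, -0.02, 0.35, 0, 0, 0, 0], [-0.03, -0.02, 0.35, 0, 0, 0, 0], [-0.03, -0.02, 0.35, 0, 0, 0, 0], [-0.03, -0.02, 0.35, 0, 0, 0, 0]]])

```text
clock: 21.05
eef_pos: [530.7, -217.3, 254.3]
eef_rot: [-3.141, 0.002, -0.091]
wrist_force: [-0.0, 0.5, 0.1]
finger_gap: 94.0
finger_force: 0.0
```

```bash
python3 - <<'E'
from h import *
s=manip.read_state(); print(s["eef_pos"],s["wrist_force"],s["finger_gap"])
c=manip.camera("wrist"); P=cloud(c); save(c,"w5.png")
near=(abs(P[...,0]-545)<60)&(abs(P[...,1]+207)<60)
for a,z0,z1 in(("top",128,145),("foot",15,28)):
    q=P[near&(P[...,2]>z0)&(P[...,2]<z1)]; print(a,len(q),q.mean(0),q[:,2].std(),cv2.minAreaRect(q[:,:2].astype(np.float32)))
E
```

```text
[ 530.72181129 -217.30214702  254.28726305] [-0.046625    0.4991758   0.05683912] 93.98702920007561
top 841 [ 546.22609562 -207.03013881  135.74290444] 1.2432173792710741 ((545.8656616210938, -206.82406616210938), (24.99224853515625, 25.29136085510254), 84.34721374511719)
foot 815 [ 548.8192475  -209.63941638   19.88909485] 1.1706203676295561 ((545.498291015625, -206.71522521972656), (59.668426513671875, 32.7073974609375), 84.70054626464844)
```

View pics/w5.png

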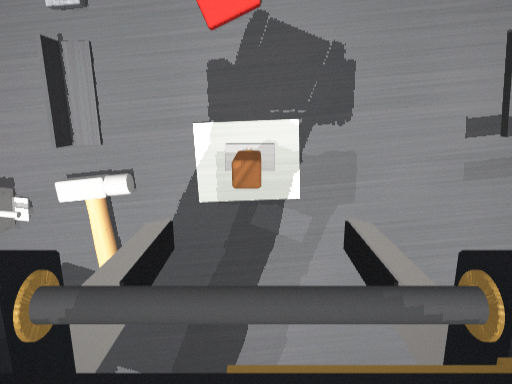

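The tamper stands upright on its plate, foot at (250,157) and handle top at (247,168). Nothing else has moved, so I'll hand in.

```bash
python3 -c "
from cell import manip
print(manip.sign_off())"
```

```text
the job is handed in; nothing more can be done
None
```

The job is handed in: both halves of the trough lie in one level layer with their floor plates pressed home (about 2 mm down in the −y half, 8 mm in the +y half), and the tamper stands upright on its plate; the highest press I measured was about 27 N.

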